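# Clip the bender's roller shaft and lock the cam clamp

## Task

Take the smaller of the two steel spring clips out of the wooden rack and press it, open side first, into the groove near the free end of the bender's sloping roller shaft until it is fully seated around the shaft, then let go of it. After that, flip the bender's cam lever over its high point until it snaps shut. Leave the larger clip in the rack.

Things in the scene. Friction and masses are not known exactly. Their poses are not given: they have to be found in the camera images.
- clip: Smaller spring clip, plain steel, 102 mm long, 56 wide, 8 thick, standing in one rack slot, tab up. Origin: centre of its seat. z towards the tab, x its normal, y across. Under the bridge: 15.5 mm above the origin. Two sprung arms reach 23 mm below it, toes flared to a 40 mm mouth; bumps 9.5 mm below it leave a 24 mm gap that must spread to 30. Pressing on takes 5 to 15 N along -z. About 0.17 kg.
- clip_tab (a point): Middle of the part of the smaller clip's flat grip tab to be gripped, 62 mm above the clip's origin. The tab is 10 mm thick (clip x), 28 mm wide (clip y) and runs from 26 to 80 mm above the clip's origin.
- big_clip: The larger spring clip, same form, 80 mm wide and 116 mm long, for another shaft; it stands in the rack's other slot. Same frame as the smaller clip. Its tab has the same thickness, width and top (80 mm above the origin).
- rack: Wooden clip rack, fixed, 64 mm (x) by 220 mm (y), 40 mm high; origin at the centre of its underside, z up. Two slots in line along y, centred 54 mm either side of the origin, each 10.9 mm wide (x), 102 mm long (y), 30 mm deep. A clip stands in each, its normal along the rack's x; which is in which varies. Lift a clip at least 40 mm to clear the slot.
- bender: Bench bender, green, fixed: base plate 240 mm (x) by 200 mm (y) by 12 mm. Origin: centre of its underside; z up. The roller shaft stands on its +y half, the cam lever on its -y half.
- shaft: Bender's roller shaft. Origin: groove centre, on the axis. x along the shaft to its free end, rising 30 deg; y level; z square to the shaft, 30 deg off vertical towards the bender's -x: press the clip on along -z. Groove 13 mm wide, 30 mm diameter at its bottom, 40 mm either side: plain end for 30 mm (+x), spacer for 35 mm (-x), then a 68 mm roller. Clip seated: its origin here, its x along x.
- cam_lever (a joint): Cam lever angle (rad): 0 = open (leaning 0.4 rad from vertical to the bender's -x side), growing as it swings over the top to the bender's +x side, 1.95 = shut, about level. A spring resists with up to about 10 N at the knob until the high point at about 1.3, then snaps it shut; let go earlier, it springs back open.
- lever_knob (a point): Centre of the round black knob (28 mm diameter) at the end of the 110 mm cam lever; the bar is 14 mm thick.
- lever_pivot (a point): The lever's hinge, 110 mm from the knob's centre. Its axis is the bender's y axis; the lever swings in the plane of the bender's x and z.

How it is judged (in metres and radians):
On the way, in this order (a step that is already met when the one before it is completed fails the run):
1. the smaller clip is seated in the shaft groove and let go, while the cam lever is still open (distance between clip and shaft below 0.005 m and angle between the x axis of clip and the x axis of shaft, either way round below 0.2 rad and value of joint cam_lever below 0.5 rad and contact force between the fingers and clip below 0.5 N), for 0.2 s.
2. the cam lever is snapped shut (value of joint cam_lever above 1.85 rad), for 0.2 s.
At the end, for the whole second after the job is handed in: The smaller clip sits in the shaft groove (its seat centre within 5 mm of the groove's centre, its normal within 0.2 rad of the shaft's axis), at rest and released; the cam lever is shut (beyond 1.85 rad); the larger clip is within 50 mm of where it stood in the rack (distance between clip and shaft below 0.005 m and angle between the x axis of clip and the x axis of shaft, either way round below 0.2 rad and linear speed of clip below 0.02 m/s and value of joint cam_lever above 1.85 rad and distance of big_clip from where it was at the start of the episode below 0.05 m); the robot touches nothing.
It fails at once if the larger clip is taken out of its place (distance of big_clip from where it was at the start of the episode above 0.05 m).
It also fails if it takes over 56 s, if anything falls off the work surface, if the arm or the gripper's body presses on something with over 40 N, if the wrist force passes 120 N, or if a joint passes its speed limit or range.

## Robot

A 7-joint arm with a two-finger parallel gripper is mounted at the origin on the work surface. World frame = base frame: x ahead of the robot, y to its left, z up, the work surface at z = 0. Lengths are in mm, angles in rad, forces in N, time in s.
With the tool pointing down it reaches from about 400 to 900 mm from the base axis. Payload 5.6 kg.
Tool frame: the origin (TCP) lies midway between the tips of the shut fingers; the grasp point (between the pads) lies 19 mm behind it; z points along the fingers, y is the direction in which the jaws open and shut (so a half turn about z gives the same grasp; the last joint's range is limited). The gripper opens to 92 mm and grips with 3 to 60 N. Pads are 20 mm wide; open, the fingers measure 128 mm over their backs; the gripper's body (75 mm by 189 mm) begins 69 mm behind the grasp point.
Start: joints at [-1.173, 0.468, -0.012, 1.603, 0.006, 1.071, -0.056], TCP at [277.371, 587.856, 214.592] pointing down, gripper open.
Joint ranges: [-2.53, 2.53], [-0.31, 2.02], [-1.57, 1.55], [0.28, 2.44], [-1.29, 4.43], [0.15, 1.84], [-2.92, 2.92]. Speed limits (rad/s): [2.57, 2.57, 3.14, 3.14, 3.14, 3.14, 3.14].

## Interface

Orientations are given as a rotation vector (axis times angle).
In Python, from bench import bot gives the robot as it stands. The module is installed in compiled form; this text tells all that it offers.
- The arm moves only by the tool step_arm, never from a script. Its arguments are lists of equal length, an entry for each row: "xyz": the shift along the tool's x, y, z in cm, a list of three; "yaw": the turn about the tool's z in rad; "claw": the closure, from 0 (fully open) to 1 (shut). A call has 1 to 20 rows; each row is the pose to reach, as a shift and turn from the pose measured when the call began, along the tool's axes at that moment; what a row does not reach only later rows make up. A row lasts 1/8 s, in which the tool goes at most 62.5 mm and 10.7 degrees, less where a joint would pass 70% of its speed; a pose out of reach is approached as far as the arm can. A call with a gripper value outside its range is refused whole. The fingers move at their own pace and stop on an object; "squeeze" is the grip in N (left out, the last holds). Time passes only in rows, so rows that repeat a pose let the fingers close. It gives the time, the measured TCP pose, the force and the opening at its end, in the units of the state.
- bot.get_state(): the state, without advancing time (a new reading comes with each control period).
- bot.snapshot(name): name is "side" or "top"; returns a dict with "color" (400x640x3 uint8, red, green, blue), "K" (3x3 intrinsics, pixels), "distortion" ([k1, k2, p1, p2, k3] as OpenCV has them; the pictures are not rectified), "world_from_camera" (4x4, takes a point from camera to world coordinates). Camera axes: x right, y down, z forward; pixel columns grow to the right and rows downward; lengths in mm; the calibration is good to about 2 mm. A picture is of the moment at which its call begins. There is no depth.
- bot.sign_off(): hands the job in, once; it reports no verdict.
The state is a dict: "clock": time; "joint_pos": joint angles; "joint_velocities": joint speeds; "effort": joint torques, N m; "tool_pos": TCP position; "tcp_rot": TCP orientation; "force": force on the tool from outside, world axes, zero at the start; "torque": the same for the moment, N m; "gripper_width": finger opening in mm.
Only numpy, scipy, OpenCV 4.12 (cv2) and the standard library are available. Lean on these libraries where they do the work, as an engineer would, in place of code of your own. Each camera call takes 0.05 s, during which the arm holds its last target.

## Working session

There is one attempt and no reset: what is moved stays moved. The work goes in short steps, Python scripts to look and compute and a tool call to move; the robot and the scene stay as the last step left them, time stands still between calls to the robot, and variables do not carry over. Pictures are saved under pics/ and viewed, and the job is handed in when it is done.

Besides the shell and the picture viewer there is one more tool, called as name(argument=value, ...) on one line, values as JSON. step_arm: Moves the arm, as the interface text tells. Its arguments: {"type":"object","properties":{"xyz":{"type":"array","items":{"type":"array","items":{"type":"number"}}},"yaw":{"type":"array","items":{"type":"number"}},"claw":{"type":"array","items":{"type":"number"}},"squeeze":{"type":"number"}},"required":["xyz","yaw","claw"]}

```bash
mkdir -p pics; cat > h.py <<'E'
import numpy as np, cv2
from bench import bot
from scipy.spatial.transform import Rotation as R
def snap(n,f):
    s=bot.snapshot(n); cv2.imwrite(f,s['color'][:,:,::-1]); np.savez(f+'.npz',**{k:np.array(v) for k,v in s.items()}); return s
def load(f): return dict(np.load(f+'.npz'))
def ray(s,uv):
    p=cv2.undistortPoints(np.array([[uv]],float),s['K'],np.array(s['distortion'],float))[0,0]
    T=np.array(s['world_from_camera']); d=T[:3,:3]@np.array([p[0],p[1],1]); return T[:3,3],d/np.linalg.norm(d)
def onz(s,uv,z):
    o,d=ray(s,uv); return o+d*(z-o[2])/d[2]
def tri(s1,a,s2,b):
    o1,d1=ray(s1,a);o2,d2=ray(s2,b)
    A=np.stack([d1,-d2],1); t=np.linalg.lstsq(A,o2-o1,rcond=None)[0]
    p,q=o1+d1*t[0],o2+d2*t[1]; return (p+q)/2,np.linalg.norm(p-q)
def proj(s,P):
    T=np.linalg.inv(s['world_from_camera']); r=cv2.Rodrigues(T[:3,:3])[0]
    return cv2.projectPoints(np.array(P,float).reshape(-1,1,3),r,T[:3,3],s['K'],np.array(s['distortion'],float))[0].reshape(-1,2)
E
python3 - <<'E'
from h import *
for n in('side','top'):
    s=snap(n,f'pics/{n}0.png'); print(n,np.round(s['world_from_camera'],3).tolist(),np.round(s['K'],1).tolist())
st=bot.get_state(); print({k:np.round(v,3).tolist() for k,v in st.items()})
E
```

```text
side [[0.912, -0.209, 0.352, 213.137], [-0.409, -0.512, 0.755, -668.281], [0.023, -0.833, -0.552, 627.952], [0.0, 0.0, 0.0, 1.0]] [[377.6, 0.0, 320.0], [0.0, 377.6, 198.7], [0.0, 0.0, 1.0]]
top [[-0.089, -0.971, 0.221, 348.418], [-0.996, 0.087, -0.021, 30.521], [0.001, -0.222, -0.975, 1012.207], [0.0, 0.0, 0.0, 1.0]] [[404.9, 0.0, 317.9], [0.0, 404.9, 194.4], [0.0, 0.0, 1.0]]
{'clock': 0.1, 'joint_pos': [-1.173, 0.468, -0.012, 1.604, 0.006, 1.071, -0.056], 'joint_velocities': [-0.002, -0.003, -0.0, -0.001, 0.0, 0.0, 0.0], 'effort': [0.0, -52.165, -0.013, -24.437, -0.057, 0.014, 0.0], 'tool_pos': [277.157, 587.363, 213.741], 'tcp_rot': [-0.687, -3.065, 0.002], 'force': [-0.738, -1.014, -0.252], 'torque': [-0.022, -0.014, 0.001], 'gripper_width': 91.952}
```

View pics/side0.png

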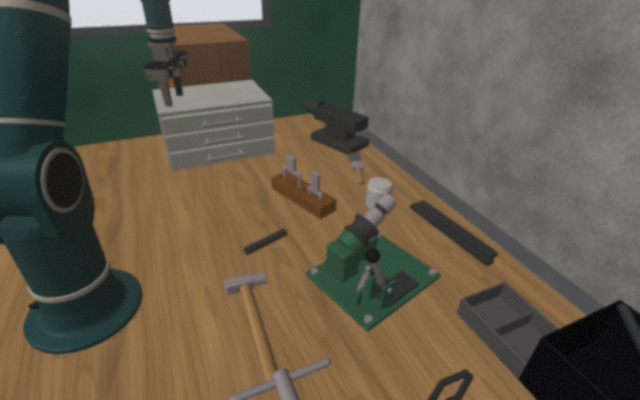

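View pics/top0.png

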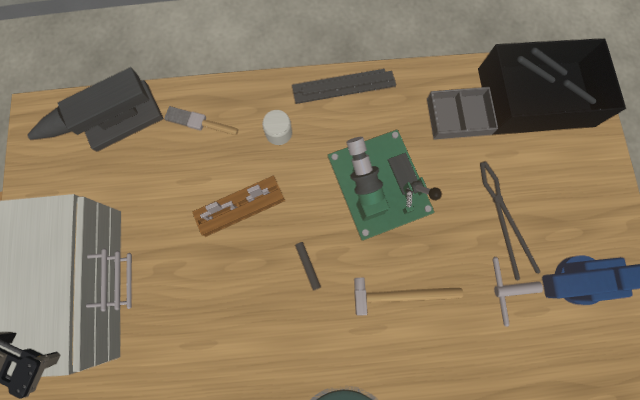

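```bash
python3 - <<'E'
import cv2,numpy as np
t=cv2.imread('pics/top0.png');s=cv2.imread('pics/side0.png')
def z(i,x,y,w,h,f,n): cv2.imwrite(n,cv2.resize(i[y:y+h,x:x+w],None,fx=f,fy=f,interpolation=cv2.INTER_CUBIC))
z(t,185,165,110,75,7,'pics/t_rack.png');z(t,315,120,130,125,4.8,'pics/t_bend.png')
z(s,260,140,90,80,7,'pics/s_rack.png');z(s,300,185,145,145,4.1,'pics/s_bend.png')
E
```

```text
(no output)
```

View pics/t_rack.png

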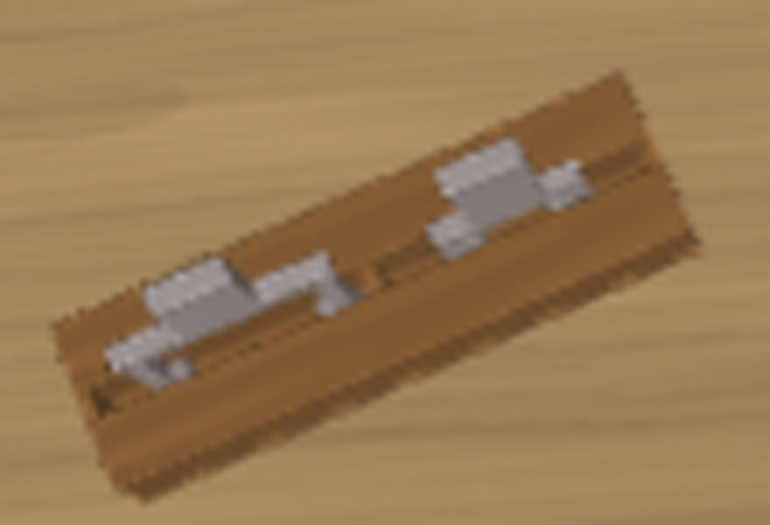

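View pics/t_bend.png

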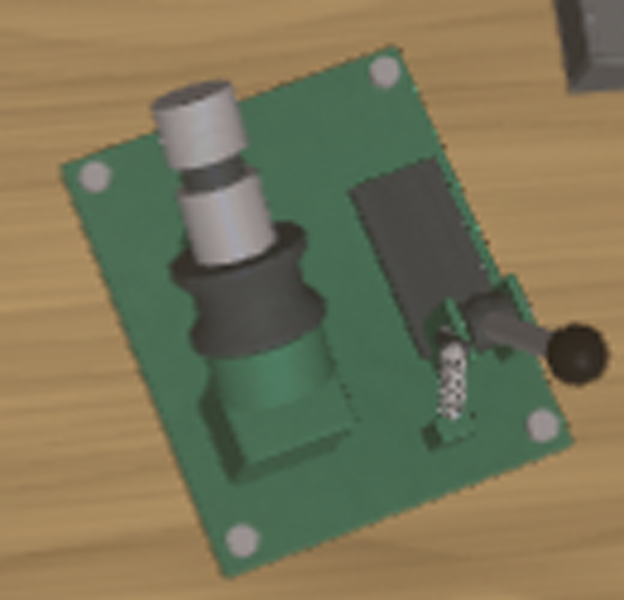

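View pics/s_rack.png

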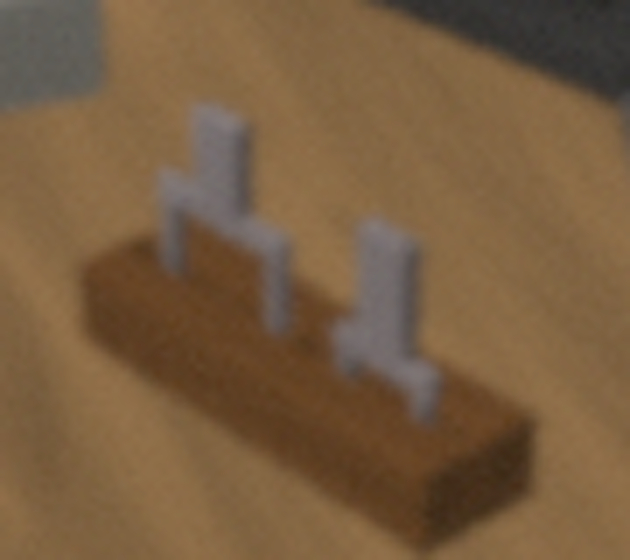

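View pics/s_bend.png

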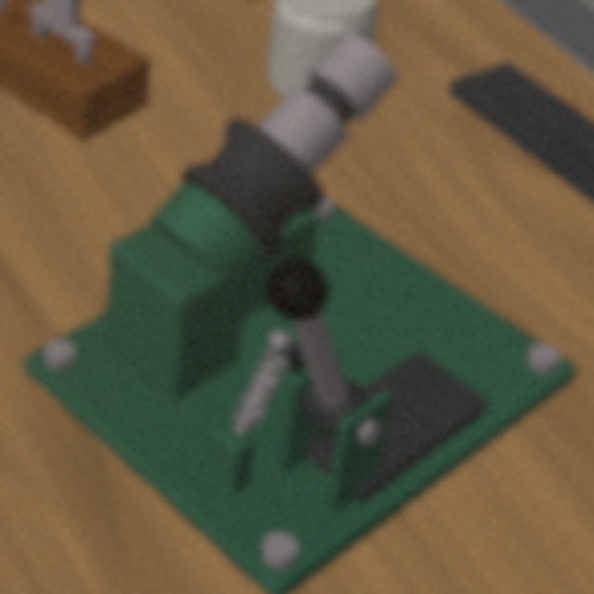

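```bash
cat >> h.py <<'E'
def zoom(f,x,y,w,h,k,out):
    i=cv2.imread(f)[y:y+h,x:x+w]; o=cv2.resize(i,None,fx=k,fy=k,interpolation=cv2.INTER_CUBIC)
    for c in range(0,w,5):
        cv2.line(o,(c*k,0),(c*k,6 if c%10 else 12),(0,255,255),1)
        if c%10==0: cv2.putText(o,str(x+c),(c*k,24),0,.4,(0,255,255),1)
    for r in range(0,h,5):
        cv2.line(o,(0,r*k),(6 if r%10 else 12,r*k),(0,255,255),1)
        if r%10==0: cv2.putText(o,str(y+r),(14,r*k+4),0,.4,(0,255,255),1)
    cv2.imwrite(out,o)
E
python3 - <<'E'
from h import *
zoom('pics/top0.png',340,130,50,50,12,'pics/a1.png')
zoom('pics/side0.png',345,185,60,50,12,'pics/a2.png')
E
```

```text
(no output)
```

View pics/a1.png

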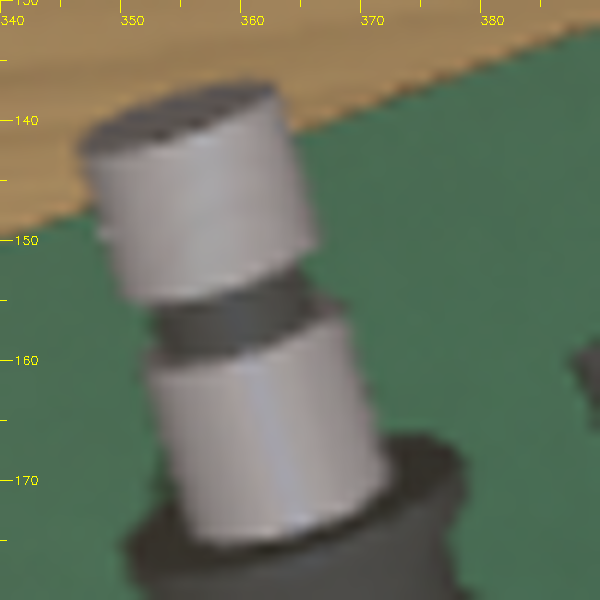

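View pics/a2.png

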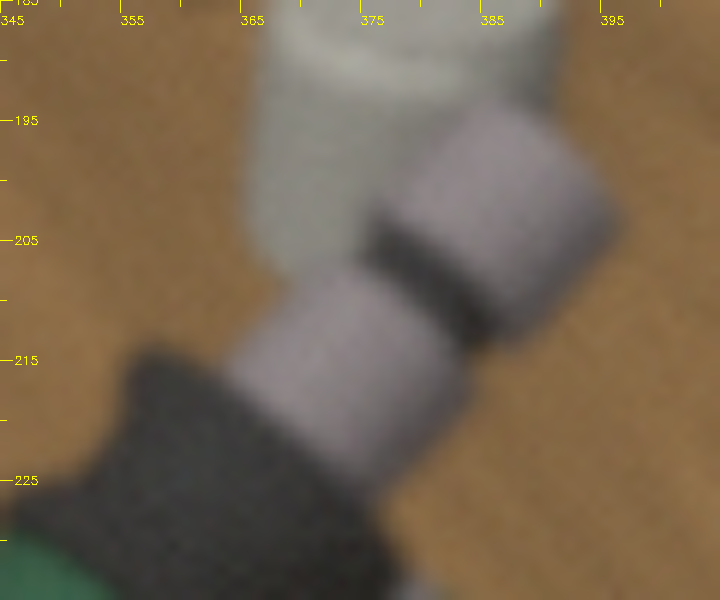

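```bash
python3 - <<'E'
from h import *
t=load('pics/top0.png');s=load('pics/side0.png')
def T(X,Y): return (340+X/12-.5,130+Y/12-.5)
def S(X,Y): return (345+X/12-.5,185+Y/12-.5)
for n,a,b in [('end',T(180,121),S(551,165)),('base+6.5',T(222,272),S(446,272)),('g',T(234,301),S(418,297)),('sp-6.5',T(246,331),S(390,321)),('sp-41.5',T(291,505),S(301,432))]:
    p,e=tri(t,a,s,b);print(n,p.round(1),e.round(1))
# plate
hsv=cv2.cvtColor(t['color'],cv2.COLOR_RGB2HSV)
m=cv2.inRange(hsv,(55,60,40),(90,255,255)); m[:, :300]=0; m[:,460:]=0;m[260:]=0
c=max(cv2.findContours(m,0,cv2.CHAIN_APPROX_NONE)[0],key=cv2.contourArea)
h=cv2.convexHull(c);ap=cv2.approxPolyDP(h,6,True)[:,0];print(ap.tolist())
P=np.array([onz(t,p,12)[:2] for p in ap]);print(P.round(1).tolist())
for i in range(len(P)):
    d=P[i]-P[i-1];print(np.linalg.norm(d).round(1),np.degrees(np.arctan2(d[1],d[0])).round(2))
# rack
m=cv2.inRange(hsv,(0,120,40),(14,255,170)); m[:,:180]=0;m[:,300:]=0;m[:160]=0;m[245:]=0
print(m.sum()/255)
q=lambda X,Y:(185+X/7-.5,165+Y/7-.5)
for nm,pt in [('c1',(55,325)),('c2',(620,72)),('c3',(697,240)),('c4',(130,490))]: print(nm,onz(t,q(*pt),40).round(1))
tb=[onz(t,q(*p),113) for p in [(435,172),(515,138),(527,168),(448,200)]]
print(np.round(tb,1).tolist(),np.mean(tb,0).round(1))
zz=[onz(t,q(*p),113) for p in [(142,290),(222,257),(235,285),(157,315)]]
print('big',np.mean(zz,0).round(1))
E
python3 - <<'E'
from h import *
zoom('pics/side0.png',270,150,70,70,8,'pics/a3.png')
zoom('pics/side0.png',345,240,50,70,8,'pics/a4.png')
E
```

```text
end [662.4 -81.4 155.5] 3.3
base+6.5 [636.8 -87.7 141.6] 3.4
g [631.  -89.4 138.7] 1.7
sp-6.5 [625.  -91.  136.1] 0.2
sp-41.5 [598.  -99.1 122.1] 8.2
[[393, 131], [433, 211], [362, 239], [328, 155]]
[[728.1, -203.2], [506.4, -276.1], [452.5, -89.3], [677.0, -26.1]]
184.3 -73.9
233.4 -161.82
194.4 106.08
233.2 15.72
28.0
c1 [554.7 320.3  40. ]
c2 [628.5 116.7  40. ]
c3 [565.1  93.7  40. ]
c4 [494.3 295.6  40. ]
[[579.1, 172.7, 113.0], [588.2, 146.0, 113.0], [577.8, 142.6, 113.0], [569.3, 169.0, 113.0]] [578.6 157.6 113. ]
big [548.  254.5 113. ]
```

View pics/a3.png

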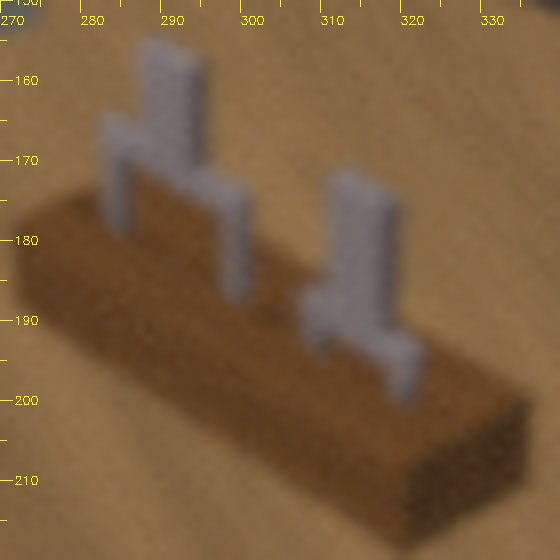

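View pics/a4.png

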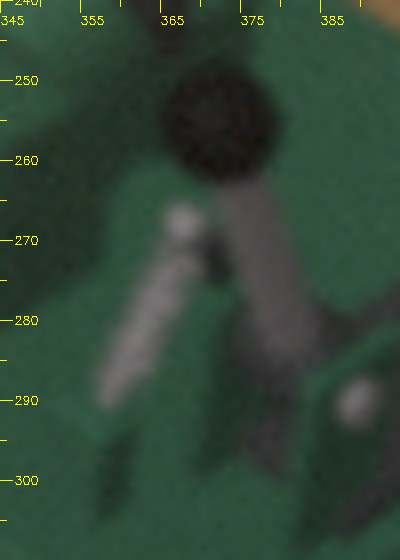

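```bash
python3 - <<'E'
from h import *
t=load('pics/top0.png');s=load('pics/side0.png')
q=lambda X,Y:(315+X/4.8-.5,120+Y/4.8-.5)
P=np.array([onz(t,q(*p),12)[:2] for p in [(62,165),(398,44),(574,438),(225,578)]])
print(P.round(1).tolist(),P.mean(0))
for i in range(4):
    d=P[i]-P[i-1];print(np.linalg.norm(d).round(1),np.degrees(np.arctan2(d[1],d[0])).round(2))
q=lambda X,Y:(300+X/4.1-.5,185+Y/4.1-.5)
P=np.array([onz(s,q(*p),12)[:2] for p in [(25,363),(575,370),(275,580)]])
print(P.round(1).tolist(),(P[0]+P[1])/2)
for i in (0,1):
    d=P[2]-P[i];print(np.linalg.norm(d).round(1),np.degrees(np.arctan2(d[1],d[0])).round(2))
print('knob',tri(t,(434.7,193.25),s,(372.0,254.9)))
# small tab predicted in side
yaw=np.radians(19.5);ex=np.array([np.cos(yaw),np.sin(yaw),0]);ey=np.array([-np.sin(yaw),np.cos(yaw),0])
C=np.array([578.6,157.6,113])
for a,b in[(5,14),(5,-14),(-5,-14),(-5,14)]: print((a,b),((proj(s,C+a*ex+b*ey)[0]-(270,150)+.5)*8).round())
i=cv2.imread('pics/top0.png')
E
```

```text
[[680.2, -24.9], [733.7, -215.8], [506.8, -278.9], [450.4, -87.5]] [ 592.75887888 -151.78830748]
238.2 15.24
198.2 -74.35
235.5 -164.46
199.5 106.4
[[450.5, -92.7], [731.2, -216.8], [505.7, -273.4]] [ 590.82190518 -154.74598992]
188.9 -72.99
232.4 -165.9
knob (array([ 520.77335187, -239.11556954,  164.15282365]), np.float64(0.3534763200221924))
(5, 14) [341. 170.]
(5, -14) [396. 200.]
(-5, -14) [375. 210.]
(-5, 14) [320. 179.]
```

```bash
cat >> h.py <<'E'
def go(p,jaw=None):
    st=bot.get_state(); M=R.from_rotvec(st['tcp_rot']).as_matrix(); d=M.T@(np.array(p,float)-st['tool_pos'])
    cur=np.degrees(np.arctan2(M[1,1],M[0,1])); 
    y=0 if jaw is None else -(((jaw-cur)+90)%180-90)
    print('shift cm',(d/10).round(2).tolist(),'yaw',np.radians(y).round(3),'jaw now',cur.round(2),'tilt z',M[:,2].round(3))
E
python3 - <<'E'
from h import *
go((579,157.5,150),109.5)
E
```

```text
shift cm [-45.64, -25.99, 6.42] yaw -0.781 jaw now 64.74 tilt z [-0.001 -0.001 -1.   ]
```

step_arm(xyz=[[-10,-6,-1],[-45.6,-26.0,2],[-45.6,-26.0,4],[-45.6,-26.0,6.4],[-45.6,-26.0,6.4],[-45.6,-26.0,6.4],[-45.6,-26.0,6.4],[-45.6,-26.0,6.4],[-45.6,-26.0,6.4],[-45.6,-26.0,6.4],[-45.6,-26.0,6.4],[-45.6,-26.0,6.4],[-45.6,-26.0,6.4],[-45.6,-26.0,6.4]], yaw=[-0.1,-0.3,-0.5,-0.781,-0.781,-0.781,-0.781,-0.781,-0.781,-0.781,-0.781,-0.781,-0.781,-0.781], claw=[0.35,0.35,0.35,0.35,0.35,0.35,0.35,0.35,0.35,0.35,0.35,0.35,0.35,0.35], squeeze=40)

```text
clock: 1.85
tool_pos: [578.4, 158.2, 150.4]
tcp_rot: [0.533, -3.095, 0.002]
force: [0.3, 0.1, -0.3]
gripper_width: 60.0
```

```bash
python3 - <<'E'
from h import *
go((579,157.5,76),109.5);snap('top','pics/t1.png');snap('side','pics/s1.png')
zoom('pics/t1.png',200,150,100,90,7,'pics/b1.png');zoom('pics/s1.png',260,110,100,100,6,'pics/b2.png')
st=bot.get_state();print(st['joint_pos'],st['tool_pos'])
E
```

```text
shift cm [-0.04, -0.08, 7.44] yaw 0.001 jaw now 109.55 tilt z [-0.    -0.001 -1.   ]
[-3.24338921e-01  4.54768425e-01  1.83178165e-03  1.78631203e+00
  5.06442064e-04  9.01385741e-01  1.58847466e+00] [578.47029652 157.88879236 150.31963536]
```

View pics/b1.png

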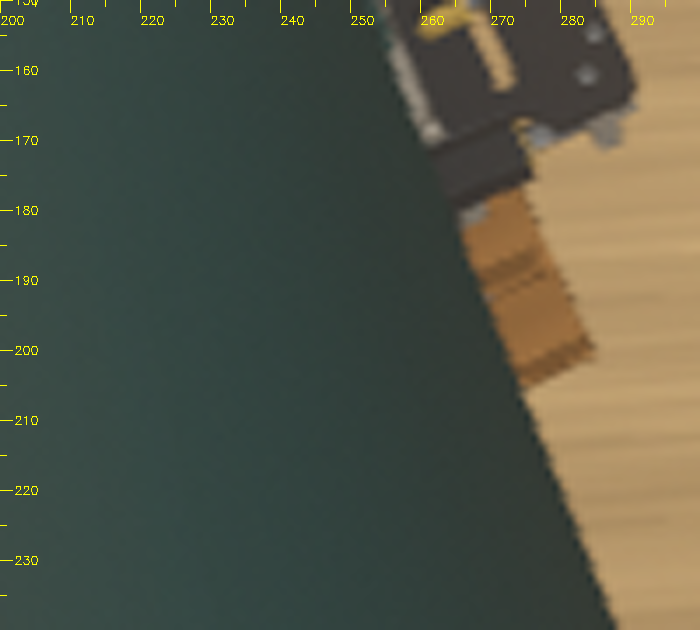

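View pics/b2.png

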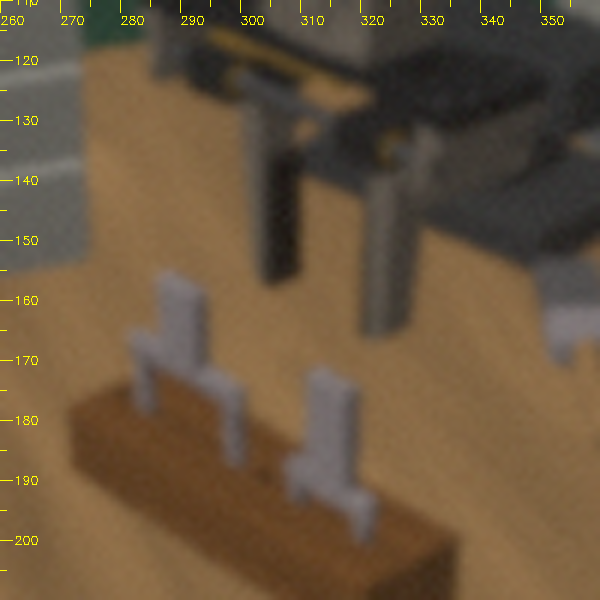

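step_arm(xyz=[[0,-0.1,2.5],[0,-0.1,4.5],[0,-0.1,6.0],[0,-0.1,7.4],[0,-0.1,7.4],[0,-0.1,7.4],[0,-0.1,7.4],[0,-0.1,7.4],[0,-0.1,7.4],[0,-0.1,7.4]], yaw=[0,0,0,0,0,0,0,0,0,0], claw=[0.35,0.35,0.35,0.35,0.35,1,1,1,1,1], squeeze=30)

```text
clock: 3.2
tool_pos: [579.1, 156.9, 76.7]
tcp_rot: [-0.532, 3.096, -0.002]
force: [-1.1, -0.7, 1.4]
gripper_width: 27.8
```

```bash
python3 - <<'E'
from h import *
snap('side','pics/s2.png')
zoom('pics/s2.png',260,110,100,100,6,'pics/b3.png')
E
```

```text
(no output)
```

View pics/b3.png

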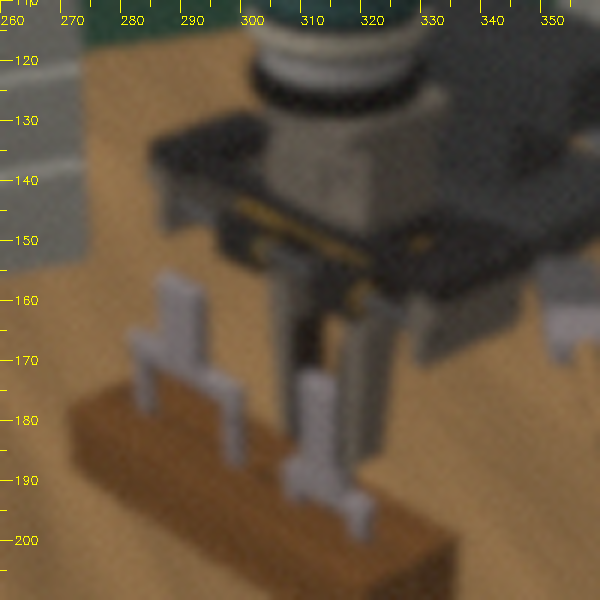

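step_arm(xyz=[[0,0,-0.8],[0,0,-2],[0,0,-3.5],[0,0,-5],[0,0,-5.5],[-2,0,-5.5],[-4.8,0,-5.5],[-4.8,0,-5.5],[-4.8,0,-5.5]], yaw=[0,0,0,0,0,0,0,0,0], claw=[1,1,1,1,1,1,1,1,1])

```text
clock: 4.38
tool_pos: [623.4, 172.7, 131.2]
tcp_rot: [0.532, -3.095, 0.002]
force: [-1.6, -0.4, -0.7]
gripper_width: 27.8
```

```bash
python3 - <<'E'
from h import *
t=load('pics/top0.png'); print(onz(t,(279,138),0),onz(t,(276,118),60),onz(t,(266,122),60),onz(t,(292,135),0))
snap('side','pics/s3.png')
zoom('pics/s3.png',260,90,120,110,6,'pics/b4.png')
E
```

```text
[739.70638203  98.09801055   0.        ] [770.76727682  98.0915659   60.        ] [762.24834899 123.92965213  60.        ] [745.02805843  63.1166137    0.        ]
```

View pics/b4.png

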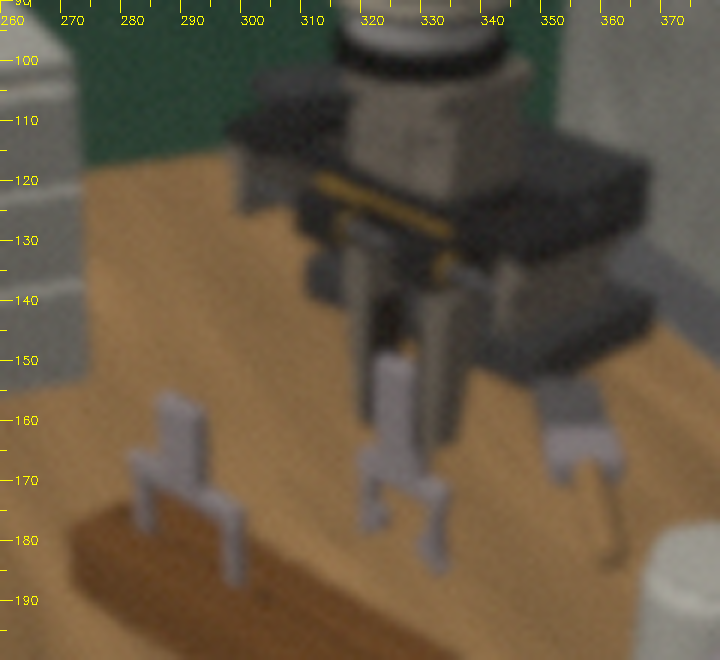

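step_arm(xyz=[[0,0,2],[0,0,3.5],[0,0,4.5],[0,0,4.5],[0.8,0,4.5],[1.4,0,4.5],[2.0,0,4.5],[2.6,0,4.5],[3.2,0,4.5],[3.7,0,4.5],[4.2,0,4.5],[4.8,0,4.5],[4.8,0,4.5]], yaw=[0,0,0,0,0,0,0,0,0,0,0,0,0], claw=[1,1,1,1,1,1,1,1,1,1,1,1,1])

```text
clock: 6.05
tool_pos: [580.7, 157.4, 88.8]
tcp_rot: [-0.531, 3.09, -0.001]
force: [3.8, 1.4, 2.9]
gripper_width: 28.0
```

```bash
python3 - <<'E'
from h import *
snap('side','pics/s4.png')
zoom('pics/s4.png',260,110,100,100,6,'pics/b5.png')
E
```

```text
(no output)
```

View pics/b5.png

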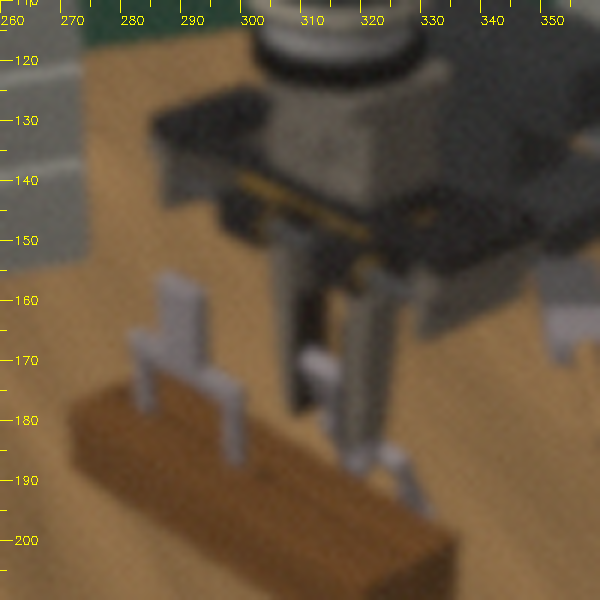

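step_arm(xyz=[[0,0,0],[0,0,-2],[0,0,-5],[0,0,-10],[0,0,-15],[0,0,-15]], yaw=[0,0,0,0,0,0], claw=[1,1,1,1,1,1], squeeze=60)

```text
clock: 6.85
tool_pos: [580.3, 157.3, 241.8]
tcp_rot: [-0.531, 3.088, -0.0]
force: [0.5, -0.1, -2.2]
gripper_width: 27.4
```

```bash
python3 - <<'E'
from h import *
go((577,-105,245),105.7)
E
```

```text
shift cm [9.07, -24.62, -0.36] yaw 0.066 jaw now 109.51 tilt z [ 0.008  0.001 -1.   ]
```

step_arm(xyz=[[3,-6,-0.4],[6,-12,-0.4],[9.1,-18,-0.4],[9.1,-24.6,-0.4],[9.1,-24.6,-0.4],[9.1,-24.6,-0.4],[9.1,-24.6,-0.4]], yaw=[0.02,0.04,0.066,0.066,0.066,0.066,0.066], claw=[1,1,1,1,1,1,1])

```text
clock: 7.72
tool_pos: [575.8, -102.4, 244.2]
tcp_rot: [-0.433, 3.106, 0.003]
force: [0.1, 0.4, -1.5]
gripper_width: 27.7
```

```bash
python3 - <<'E'
from h import *
go((577,-105,245),105.7)
snap('side','pics/s5.png');snap('top','pics/t5.png')
zoom('pics/s5.png',290,120,130,110,6,'pics/b6.png')
zoom('pics/t5.png',320,100,110,90,7,'pics/b7.png')
E
```

```text
shift cm [-0.04, -0.28, -0.08] yaw 0.003 jaw now 105.88 tilt z [ 0.005  0.003 -1.   ]
```

View pics/b6.png

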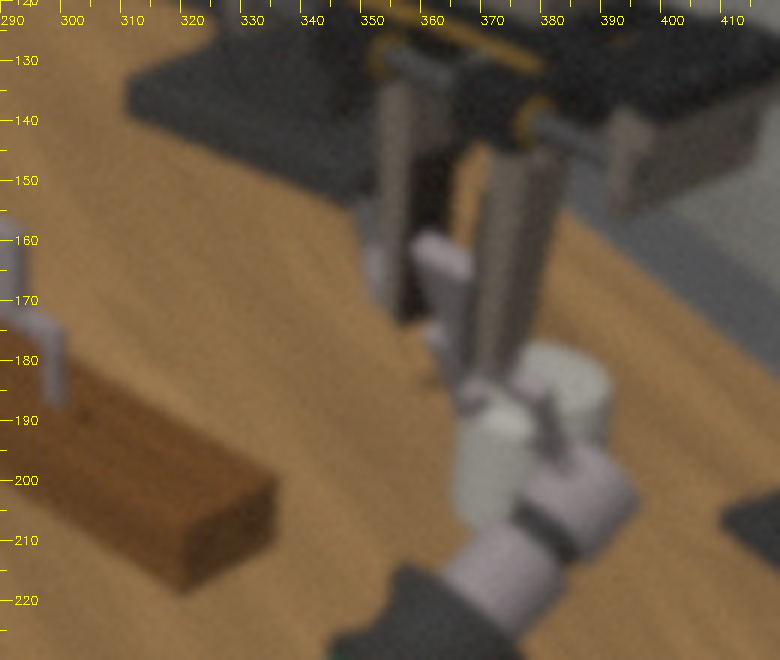

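View pics/b7.png

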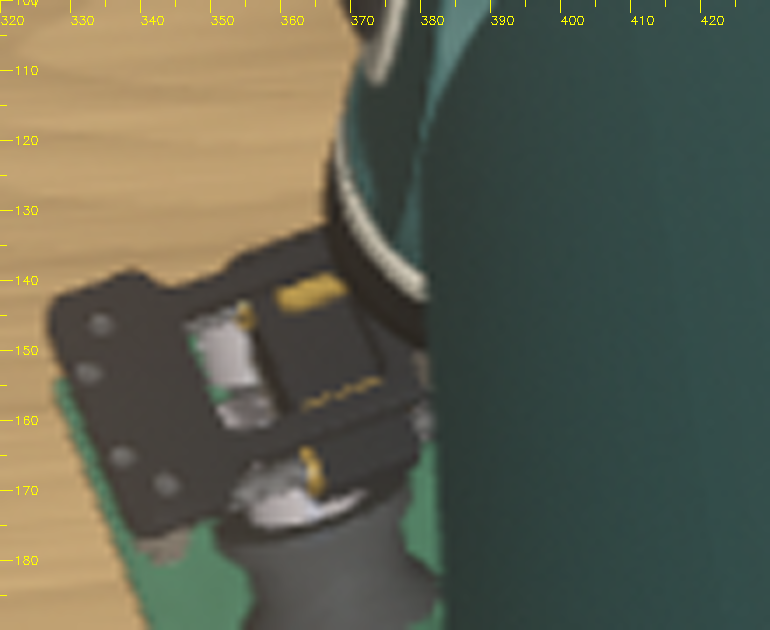

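```bash
cat >> h.py <<'E'
def clip_model(tilt,yawd,grasp,slide=0,k=62):
    y=np.radians(yawd);a=np.radians(tilt)
    bx=np.array([np.cos(y),np.sin(y),0]);ey=np.array([-np.sin(y),np.cos(y),0]);ez=np.array([0,0,1.])
    cz=-np.sin(a)*bx+np.cos(a)*ez; cx=np.cos(a)*bx+np.sin(a)*ez
    o=np.array(grasp)-k*cz
    return o,cx,ey,cz
E
python3 - <<'E'
from h import *
s=load('pics/s5.png')
st=bot.get_state();g=np.array(st['tool_pos'])+[0,0,19]
im=cv2.imread('pics/b6.png')
for tilt,col in [(25,(0,0,255)),(30,(0,255,0)),(35,(255,0,0))]:
    o,cx,cy,cz=clip_model(tilt,15.9,g)
    P=[o+x*cx+b*cy+c*cz for x in(-4,4) for b,c in [(-14,80),(14,80),(-28,26),(28,26),(-28,-23),(28,-23)]]
    for u in proj(s,P):
        u=(u-(290,120)+.5)*6; cv2.circle(im,tuple(int(v) for v in u),3,col,-1)
cv2.imwrite('pics/b6o.png',im[150:]); 
E
```

View pics/b6o.png

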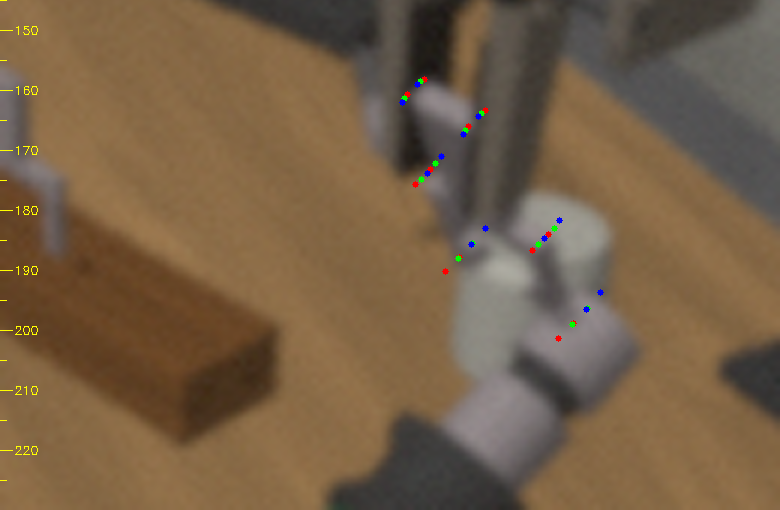

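```bash
python3 - <<'E'
from h import *
go((578.4,-104.4,214.6),105.7)
E
```

```text
shift cm [-0.13, -0.24, 3.03] yaw 0.004 jaw now 105.92 tilt z [ 0.007  0.002 -1.   ]
```

step_arm(xyz=[[-0.1,-0.2,1.5],[-0.1,-0.2,3],[-0.1,-0.2,3],[-0.1,-0.2,3]], yaw=[0,0,0,0], claw=[1,1,1,1])

```text
clock: 8.32
tool_pos: [578.0, -104.1, 214.8]
tcp_rot: [-0.434, 3.104, 0.002]
force: [-0.4, -0.1, -1.4]
gripper_width: 27.3
```

```bash
python3 - <<'E'
from h import *
go((578.4,-104.4,214.6),105.7)
s=snap('side','pics/s6.png')
zoom('pics/s6.png',340,150,70,75,8,'pics/b8.png')
st=bot.get_state();g=np.array(st['tool_pos'])+[0,0,19]
G=np.array([631.3,-89.5,138.3])
im=cv2.imread('pics/b8.png')
def dot(P,col):
    for u in proj(s,P):
        u=(u-(340,150)+.5)*8; cv2.circle(im,tuple(int(v) for v in u),2,col,-1)
o,cx,cy,cz=clip_model(30,15.9,g)
dot([o+x*cx+b*cy+c*cz for x in(-4,4) for b,c in [(-14,80),(14,80),(-28,26),(28,26),(-28,-23),(28,-23)]],(0,255,0))
d=o-G;print('rel shaft',(d@cx).round(1),(d@cy).round(1),(d@cz).round(1))
_,sx,sy,sz=clip_model(30,15.7,G)
th=np.linspace(0,2*np.pi,40)
for x,r,c in [(6.5,20,(0,0,255)),(-6.5,20,(255,0,0)),(36.5,20,(0,0,255))]: dot([G+x*sx+r*np.cos(t)*sy+r*np.sin(t)*sz for t in th],c)
cv2.imwrite('pics/b8o.png',im)
E
```

```text
shift cm [-0.03, -0.04, 0.02] yaw 0.004 jaw now 105.91 tilt z [ 0.007  0.002 -1.   ]
rel shaft 0.3 0.4 48.5
```

View pics/b8.png

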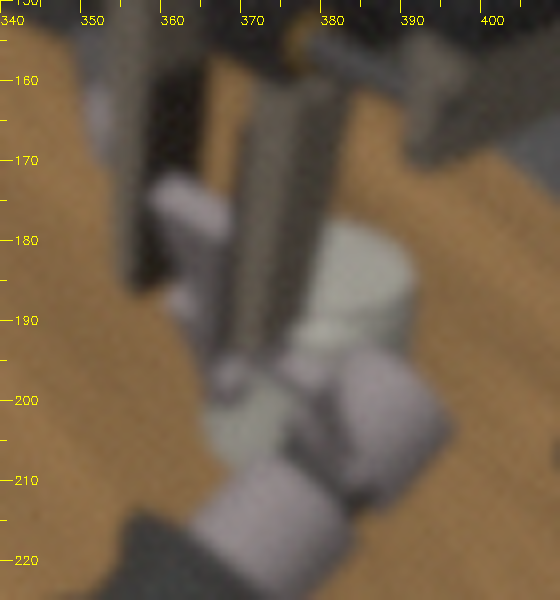

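View pics/b8o.png

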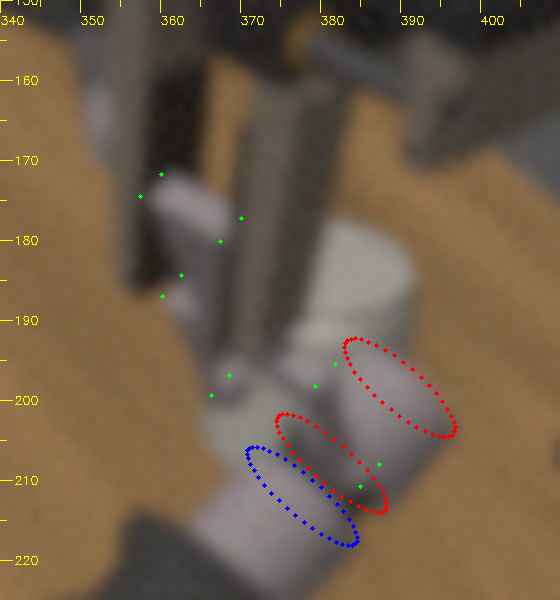

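step_arm(xyz=[[-0.4,0,0.7],[-0.8,0,1.4],[-1.25,0,2.15],[-1.25,0,2.15],[-1.25,0,2.15]], yaw=[0,0,0,0,0], claw=[1,1,1,1,1])

```text
clock: 9.0
tool_pos: [590.4, -100.8, 193.7]
tcp_rot: [-0.434, 3.104, 0.002]
force: [-0.4, 0.1, -1.2]
gripper_width: 27.8
```

```bash
cat > ov.py <<'E'
from h import *
import sys
n=sys.argv[1]; tilt=float(sys.argv[2]) if len(sys.argv)>2 else 30
s=snap('side',f'pics/{n}.png')
zoom(f'pics/{n}.png',340,150,70,75,8,f'pics/{n}z.png')
st=bot.get_state();g=np.array(st['tool_pos'])+[0,0,19]
G=np.array([631.3,-89.5,138.3])
a=cv2.imread(f'pics/{n}z.png'); im=a.copy()
def dot(P,col):
    for u in proj(s,P):
        u=(u-(340,150)+.5)*8; cv2.circle(im,tuple(int(v) for v in u),2,col,-1)
o,cx,cy,cz=clip_model(tilt,15.9,g)
dot([o+x*cx+b*cy+c*cz for x in(-4,4) for b,c in [(-14,80),(14,80),(-28,26),(28,26),(-28,-23),(28,-23)]],(0,255,0))
_,sx,sy,sz=clip_model(30,15.7,G)
d=o-G;print('rel shaft',(d@sx).round(1),(d@sy).round(1),(d@sz).round(1),'F',np.round([st['force']@v for v in(sx,sy,sz)],1))
th=np.linspace(0,2*np.pi,40)
for x,r,c in [(6.5,20,(0,0,255)),(-6.5,20,(255,0,0)),(36.5,20,(0,0,255))]: dot([G+x*sx+r*np.cos(t)*sy+r*np.sin(t)*sz for t in th],c)
o2=np.hstack([a[:,120:480],im[:,120:480]]);cv2.imwrite(f'pics/{n}o.png',o2)
E
python3 ov.py s7
```

```text
rel shaft 0.6 0.3 23.7 F [-0.8 -0.5 -2. ]
```

View pics/s7o.png

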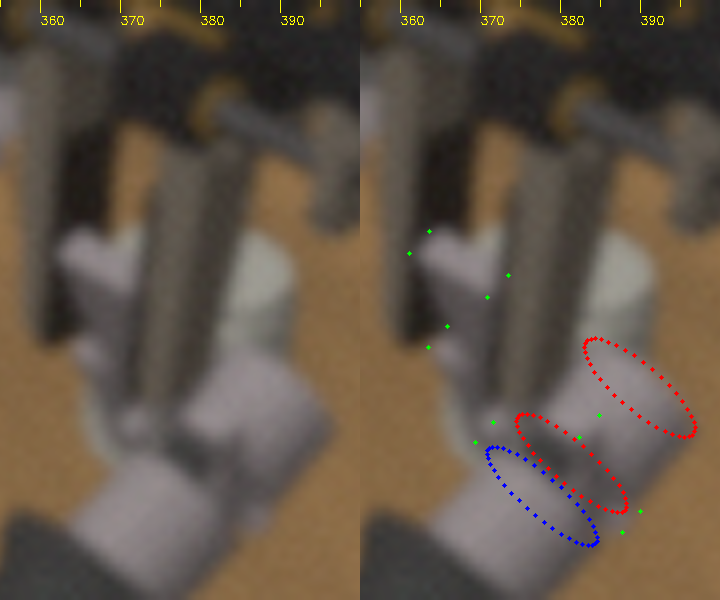

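step_arm(xyz=[[-0.25,0,0.43],[-0.4,0,0.7],[-0.55,0,0.95],[-0.7,0,1.21],[-0.7,0,1.21]], yaw=[0,0,0,0,0], claw=[1,1,1,1,1])

```text
clock: 9.68
tool_pos: [597.5, -99.2, 181.9]
tcp_rot: [-0.433, 3.103, 0.001]
force: [0.1, -0.7, 0.3]
gripper_width: 27.2
```

```bash
python3 ov.py s8
```

```text
rel shaft 0.8 -0.1 9.7 F [-1.1 -1.1 -0.1]
```

View pics/s8o.png

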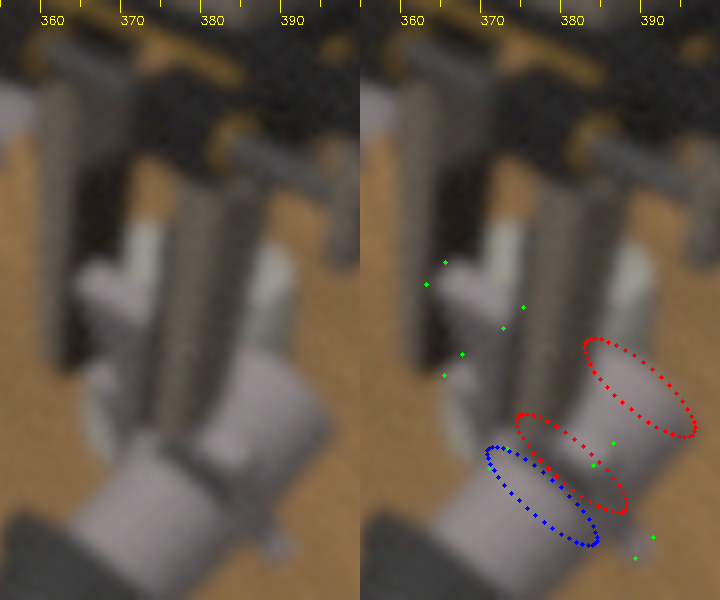

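step_arm(xyz=[[-0.15,0,0.26],[-0.3,0,0.52],[-0.4,0,0.7],[-0.5,0,0.87],[-0.55,0,0.95],[-0.55,0,0.95]], yaw=[0,0,0,0,0,0], claw=[1,1,1,1,1,1])

```text
clock: 10.48
tool_pos: [602.6, -97.7, 172.4]
tcp_rot: [-0.433, 3.104, 0.001]
force: [0.3, -0.6, -1.2]
gripper_width: 27.3
```

```bash
python3 ov.py s9
```

```text
rel shaft 0.7 -0.1 -1.1 F [-1.2 -0.4 -0.9]
```

View pics/s9o.png

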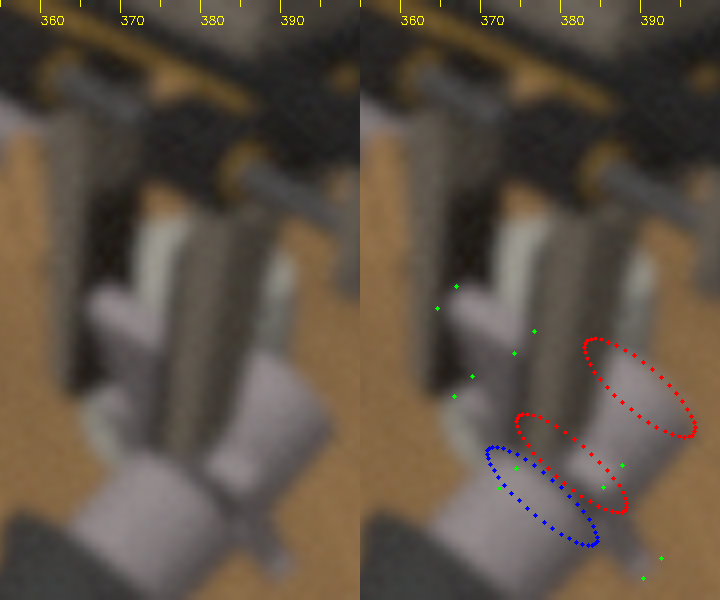

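step_arm(xyz=[[-0.1,0,0.17],[-0.2,0,0.35],[-0.25,0,0.43],[-0.25,0,0.43]], yaw=[0,0,0,0], claw=[1,1,1,1])

```text
clock: 11.02
tool_pos: [603.1, -97.7, 172.0]
tcp_rot: [-0.433, 3.107, 0.002]
force: [-15.6, -0.8, 25.3]
gripper_width: 27.6
```

```bash
python3 ov.py s10
```

```text
rel shaft 0.9 -0.2 -1.7 F [-0.9  4.4 29.2]
```

View pics/s10o.png

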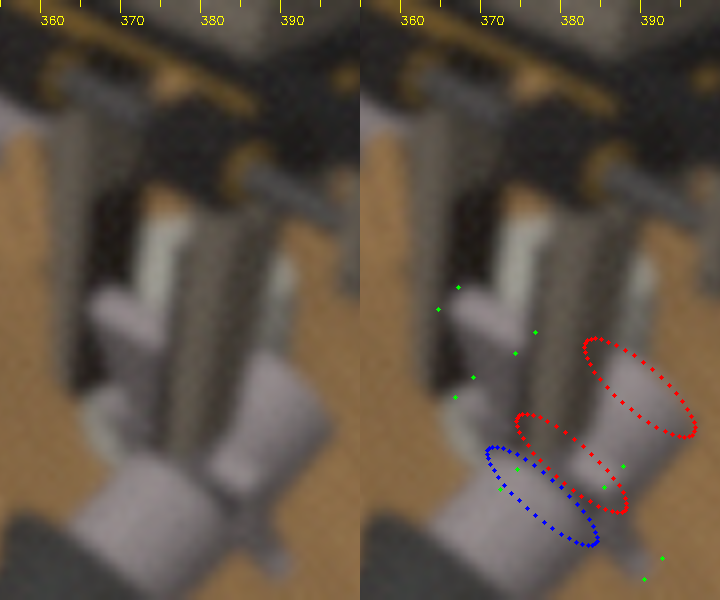

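step_arm(xyz=[[0.1,0,-0.2],[0.1,0,-0.2],[0.1,0,-0.2],[0.1,0,-0.2],[0.1,0,-0.2],[0.1,0,-3],[0.1,0,-6],[0.1,0,-10],[0.1,0,-10]], yaw=[0,0,0,0,0,0,0,0,0], claw=[1,0.5,0.5,0.5,0.5,0.5,0.5,0.5,0.5])

```text
clock: 12.2
tool_pos: [603.6, -98.6, 275.4]
tcp_rot: [-0.431, 3.101, -0.0]
force: [-0.3, -0.6, -0.6]
gripper_width: 45.9
```

```bash
python3 ov.py s11; python3 - <<'E'
from h import *
G=np.array([631.3,-89.5,138.3])
o,cx,cy,cz=clip_model(30,15.7,G,k=0)
s=load('pics/s11.png');im=cv2.imread('pics/s11z.png')
for u in proj(s,[o+x*cx+b*cy+c*cz for x in(-4,4) for b,c in [(-14,80),(14,80),(-28,26),(28,26),(-28,-23),(28,-23)]]):
    u=(u-(340,150)+.5)*8; cv2.circle(im,tuple(int(v) for v in u),2,(0,255,0),-1)
cv2.imwrite('pics/s11p.png',im)
E
```

```text
rel shaft 50.8 -0.5 86.4 F [-0.3  0.1  0. ]
```

View pics/s11p.png

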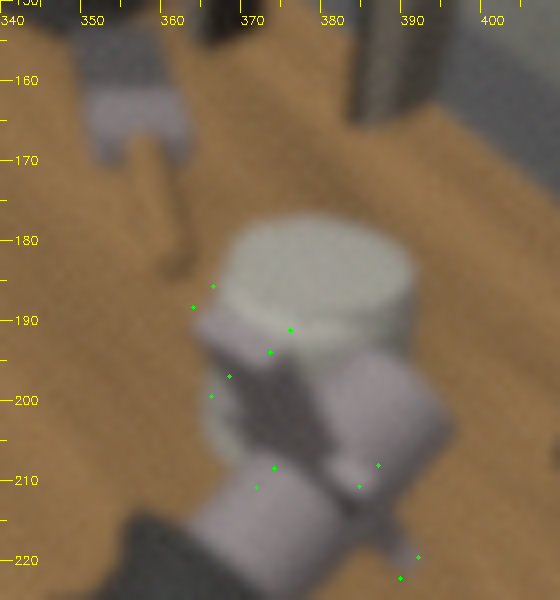

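```bash
python3 - <<'E'
from h import *
print(bot.get_state()['joint_pos'])
go((475,-252,230),15.7)
E
```

```text
[ 0.00519899  0.34195949  0.13285441  1.65420142 -0.05191505  1.14172776
  1.99912278]
shift cm [16.48, -11.31, 4.2] yaw -1.568 jaw now 105.85 tilt z [ 0.007  0.002 -1.   ]
```

step_arm(xyz=[[4,-3,0],[8,-6,0],[12,-9,0],[16.5,-11.3,0],[16.5,-11.3,2],[16.5,-11.3,4.2],[16.5,-11.3,4.2],[16.5,-11.3,4.2],[16.5,-11.3,4.2],[16.5,-11.3,4.2],[16.5,-11.3,4.2]], yaw=[0.17,0.34,0.51,0.68,0.85,1.02,1.19,1.36,1.53,1.573,1.573], claw=[1,1,1,1,1,1,1,1,1,1,1], squeeze=30)

```text
clock: 13.62
tool_pos: [474.1, -251.5, 228.7]
tcp_rot: [1.894, 2.503, 0.008]
force: [0.7, 0.2, 0.8]
gripper_width: 0.4
```

```bash
python3 - <<'E'
from h import *
go((475,-252,160),15.7)
snap('side','pics/s12.png');t=snap('top','pics/t12.png')
zoom('pics/s12.png',310,150,130,120,5,'pics/c1.png')
zoom('pics/t12.png',330,120,130,110,5,'pics/c2.png')
G=np.array([631.3,-89.5,138.3])
o,cx,cy,cz=clip_model(30,15.7,G,k=0)
im=cv2.imread('pics/c2.png')
for u in proj(t,[o+x*cx+b*cy+c*cz for x in(-4,4) for b,c in [(-14,80),(14,80),(-28,26),(28,26),(-28,-23),(28,-23)]]):
    u=(u-(330,120)+.5)*5; cv2.circle(im,tuple(int(v) for v in u),2,(0,255,0),-1)
cv2.imwrite('pics/c2p.png',im)
E
```

```text
shift cm [-0.08, 0.04, 6.87] yaw 0.001 jaw now 15.76 tilt z [ 0.005  0.002 -1.   ]
```

View pics/c1.png

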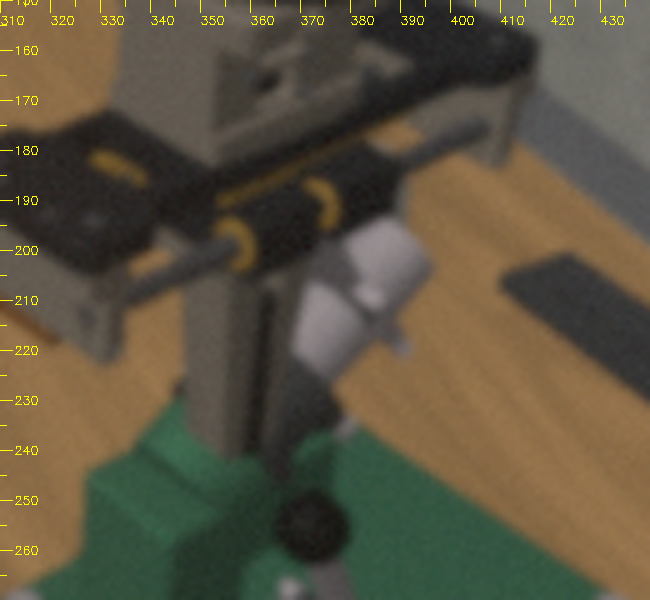

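View pics/c2p.png

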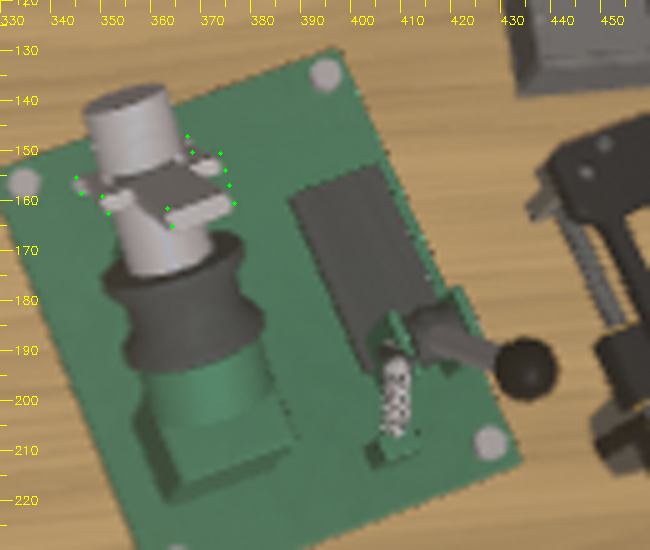

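step_arm(xyz=[[-0.1,0,3],[-0.1,0,6],[-0.1,0,6.9],[-0.1,0,6.9]], yaw=[0,0,0,0], claw=[1,1,1,1])

```text
clock: 14.22
tool_pos: [474.8, -252.6, 159.9]
tcp_rot: [1.894, 2.503, 0.008]
force: [1.0, -1.0, 0.2]
gripper_width: 0.2
```

```bash
python3 - <<'E'
from h import *
st=bot.get_state();print(st['tool_pos'],st['force'])
b=np.radians(15.7);bx=np.array([np.cos(b),np.sin(b),0]);pv=np.array([562,-227.5,62.9])
M=R.from_rotvec(st['tcp_rot']).as_matrix()
for q in np.arange(0,1.7,.15):
    f=q-.4;k=pv+110*(np.sin(f)*bx+np.cos(f)*np.array([0,0,1]));p=k-32*bx-[0,0,4]
    print(q.round(2),(M.T@(p-st['tool_pos'])/10).round(2))
snap('side','pics/s13.png');zoom('pics/s13.png',310,180,130,120,5,'pics/c3.png')
E
```

```text
[ 474.78914666 -252.58834325  159.94806992] [ 1.01705158 -0.9869182   0.18963383]
0.0 [ 0.05  1.59 -0.02]
0.15 [ 0.05  3.16 -0.54]
0.3 [ 0.05  4.78 -0.82]
0.45 [ 0.05  6.43 -0.85]
0.6 [ 0.05  8.06 -0.63]
0.75 [ 0.04  9.65 -0.18]
0.9 [ 0.04 11.15  0.51]
1.05 [ 0.04 12.52  1.41]
1.2 [ 0.03 13.75  2.51]
1.35 [ 0.03 14.8   3.78]
1.5 [ 0.03 15.65  5.2 ]
1.65 [ 0.03 16.28  6.72]
```

View pics/c3.png

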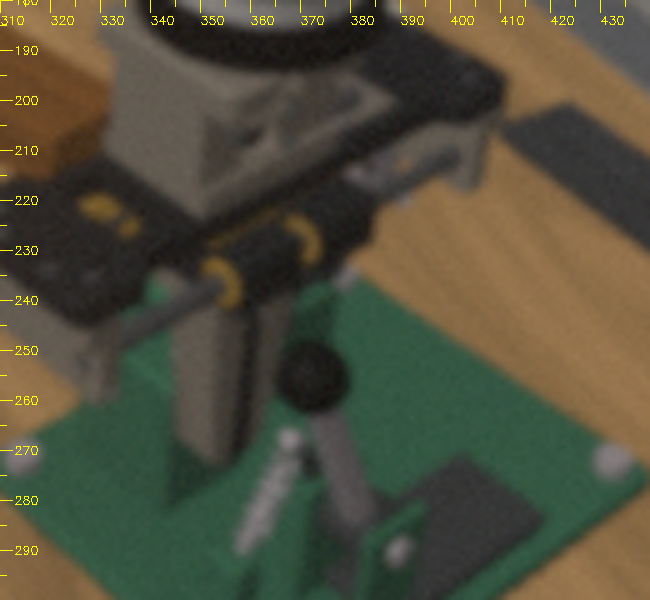

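step_arm(xyz=[[0,1.0,0],[0,2.2,-0.3],[0,3.2,-0.5],[0,4.8,-0.8],[0,6.4,-0.8],[0,8.0,-0.6],[0,9.6,-0.2],[0,9.6,-0.2]], yaw=[0,0,0,0,0,0,0,0], claw=[1,1,1,1,1,1,1,1])

```text
clock: 15.28
tool_pos: [569.5, -226.8, 164.8]
tcp_rot: [1.89, 2.502, 0.008]
force: [-3.4, -0.9, 4.5]
gripper_width: 0.6
```

```bash
python3 - <<'E'
from h import *
st=bot.get_state();print(st['tool_pos'],st['force'])
b=np.radians(15.7);bx=np.array([np.cos(b),np.sin(b),0]);pv=np.array([562,-227.5,62.9])
M=R.from_rotvec(st['tcp_rot']).as_matrix()
for q in np.arange(.75,1.8,.15):
    f=q-.4;k=pv+110*(np.sin(f)*bx+np.cos(f)*np.array([0,0,1]));p=k-32*bx-[0,0,4]
    print(q.round(2),(M.T@(p-st['tool_pos'])/10).round(2))
snap('side','pics/s14.png');zoom('pics/s14.png',310,180,130,120,5,'pics/c4.png')
E
```

```text
[ 569.49338257 -226.79423268  164.78954246] [-3.42023472 -0.91688171  4.4757473 ]
0.75 [ 0.14 -0.17  0.25]
0.9 [0.13 1.33 0.95]
1.05 [0.13 2.7  1.85]
1.2 [0.13 3.93 2.96]
1.35 [0.13 4.97 4.23]
1.5 [0.13 5.82 5.65]
1.65 [0.13 6.44 7.17]
1.8 [0.13 6.83 8.77]
```

View pics/c4.png

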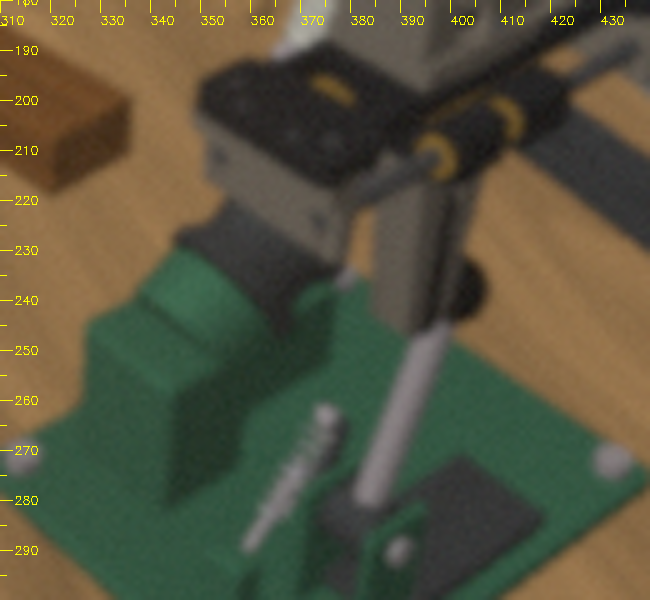

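step_arm(xyz=[[0.1,0.8,0.6],[0.1,1.6,1.0],[0.1,2.7,1.8],[0.1,3.4,2.4],[0.1,4.0,3.0],[0.1,5.0,4.0],[0.1,5.8,5.0],[0.1,6.6,5.6],[0.1,6.6,5.6]], yaw=[0,0,0,0,0,0,0,0,0], claw=[1,1,1,1,1,1,1,1,1])

```text
clock: 16.45
tool_pos: [632.5, -207.3, 108.0]
tcp_rot: [1.891, 2.504, 0.007]
force: [-0.7, 0.8, 0.4]
gripper_width: 0.4
```

```bash
python3 - <<'E'
from h import *
st=bot.get_state();print(st['tool_pos'],st['force'])
snap('side','pics/s15.png');zoom('pics/s15.png',330,190,130,120,5,'pics/c5.png')
E
```

```text
[ 632.53126645 -207.32961877  108.00089874] [-0.71498607  0.79310864  0.43167012]
```

View pics/c5.png

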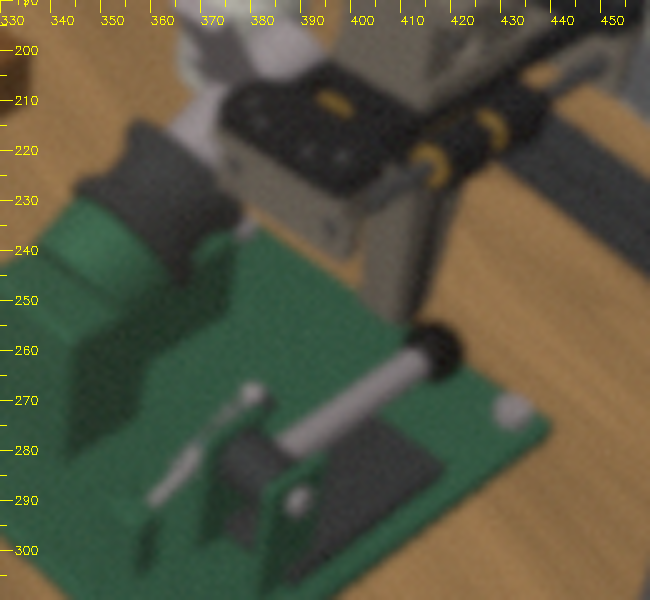

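step_arm(xyz=[[0,-0.5,-2],[0,-0.5,-6],[0,-0.5,-12],[2,-10,-15],[4,-20,-15],[4,-26,-15],[4,-26,-15],[4,-26,-15]], yaw=[0,0,0,0,0,0,0,0], claw=[1,1,1,1,1,1,1,1])

```text
clock: 17.5
tool_pos: [366.7, -241.6, 258.5]
tcp_rot: [1.896, 2.496, 0.012]
force: [1.0, -1.6, 0.3]
gripper_width: 0.3
```

```bash
python3 - <<'E'
from h import *
st=bot.get_state();print(st['clock'],st['tool_pos'],st['force'])
snap('side','pics/s16.png');zoom('pics/s16.png',320,180,130,120,5,'pics/c6.png')
snap('top','pics/t16.png')
E
```

```text
17.5 [ 366.72601853 -241.60065278  258.50497816] [ 1.02066467 -1.63679593  0.32510211]
```

View pics/c6.png

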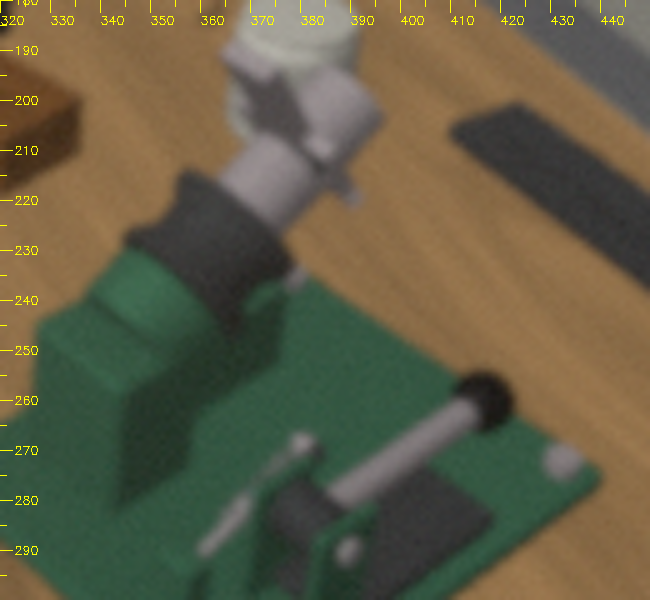

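View pics/t16.png

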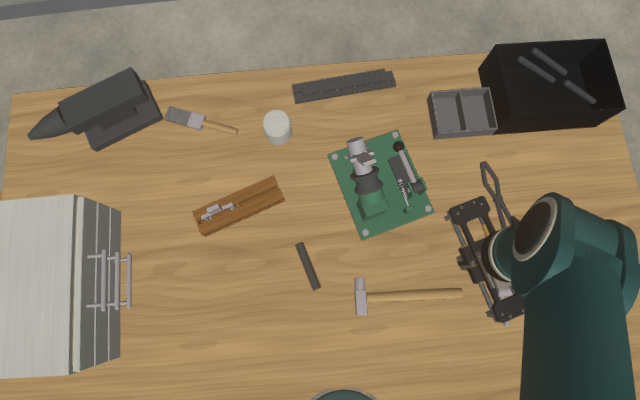

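```bash
python3 - <<'E'
from h import *
t=load('pics/top0.png');t2=load('pics/t16.png');s=load('pics/s16.png')
k,e=tri(t2,(399,146.5),s,(320+483/5-.5,180+401/5-.5)); d=k-[562,-227.5,62.9];print(k,e,np.linalg.norm(d),'q',.4+np.arctan2(np.hypot(d[0],d[1]),d[2]))
zoom('pics/t16.png',330,125,110,90,7,'pics/c7.png')
E
```

```text
[ 666.00718587 -200.01215321   67.0851034 ] 1.078679138500031 107.65960952886672 q 1.9319130521458923
```

View pics/c7.png

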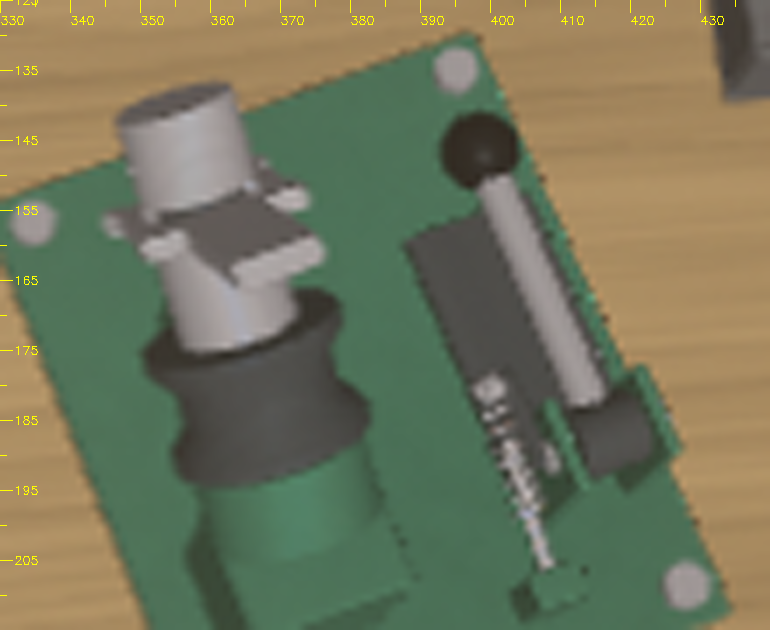

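Both views show the clip seated in the groove. The knob triangulates to a lever angle of about 1.93 rad, which is shut. The larger clip is still in the rack and the arm is clear.

```bash
python3 -c "
from bench import bot
print(bot.sign_off())"
```

```text
the job is handed in; nothing more can be done
None
```

The smaller clip is seated in the shaft groove and released, the cam lever is shut, and the job is handed in at about 17.6 s. No verdict was reported.

**What I did:** I gripped the smaller clip across its tab width and lifted it out of the rack. I tilted it about 30° in the grip against the rack's edge, because the tool can only point straight down. Then I pressed it onto the groove along the shaft's -z, let go, and pushed the lever over with the closed fingers.

**Last checks:**
- **Seating:** pressing ended in a hard stop at about 29 N, with the estimated seat position within about 2 mm of the groove centre. The released clip matched its predicted seated outline in both views, within about 1–2 pixels.
- **Lever:** triangulating the knob gave about 1.93 rad. The picture also shows the lever lying level.
- **Larger clip and arm:** the larger clip is in its slot, and the arm is clear of everything.

**What disagreed:** I did not see the expected 5–15 N snap-on force in the readings. They were taken only at the end of each move, so the peak probably fell between them.

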